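Unload a drilled plate from a sprung hold-down jig

ROBOT

A 7-joint arm with a two-finger parallel gripper is mounted at the origin on a cart in front of the work surface, level with it; the furniture and walls round the work are solid. World frame = base frame: x ahead of the robot, y to its left, z up, the work surface at z = 0. Lengths are in m, angles in rad, forces in N, time in s.
With the tool pointing down it reaches from about 0.425 to 0.925 m from the base axis. Payload 6.8 kg.
Tool frame: the origin (TCP) lies midway between the tips of the shut fingers; the grasp point (between the pads) lies 19 mm behind it (manip.hold_point_z is the distance from the TCP to the grasp point, in m); z points along the fingers, y is the line along which they close (so a half turn about z gives the same grasp; the last joint's range is limited). The gripper opens to 85 mm and grips with 20 to 120 N. Pads are 22 mm wide; open, the fingers measure 114 mm over their backs; the gripper's body (76 mm by 85 mm) begins 54 mm behind the grasp point. The pads swing forward as they close: fully open they stand 13 mm farther back than shut.
Start: joints at [1.012, 0.477, 0.022, 1.555, -0.011, 1.109, -0.083], TCP at [0.294, -0.608, 0.231] pointing down, gripper open.
Joint ranges: [-2.96, 2.96], [-0.34, 2.1], [-1.41, 1.46], [0.24, 2.44], [-1.37, 4.51], [0.17, 1.92], [-2.96, 2.96]. Speed limits (rad/s): [2.39, 2.39, 3.14, 3.14, 3.14, 3.14, 3.14].

INTERFACE

Orientations are given as a unit quaternion [x, y, z, w].
In Python, from cell import manip gives the robot as it stands. The module is installed in compiled form; this text tells all that it offers.
- The arm moves only by the tool drive_tool, never from a script. Its argument "increments" is a list of rows, each an object of numbers: "tx", "ty", "tz": the shift along the tool's x, y, z in cm; "ax", "ay", "az": the turn, a rotation vector about the tool's x, y, z in rad. A call has exactly 5 rows; each row shifts and turns the commanded pose from where the row before left it, along the tool's axes as they then stand; what a row does not reach is not made up. A row lasts 1/10 s, in which the tool goes at most 50 mm and 8.59 degrees, less where a joint would pass 70% of its speed; a pose out of reach is approached as far as the arm can. A call is refused whole if a number of a shift passes 5 or a number of a turn 0.15, either way. A call with a gripper value outside its range is refused whole. "grip" is the opening, from 0 (shut) to 1 (fully open), set as the call begins (left out, the last holds). The fingers move at their own pace and stop on an object; "newtons" is the grip in N (left out, the last holds). Time passes only in rows, so rows that do not move let the fingers close, or fill a call up. It gives the time, the measured TCP pose, the force, the opening and the grip force at its end, in the units of the state.
- manip.observe(): the state, without advancing time (a new reading comes with each control period).
- manip.camera(name): name is "side" or "top" or "wrist"; returns a dict with "pixels" (480x640x3 uint8, red, green, blue), "fov_y" (degrees; the focal length in pixels is half the picture's height over the tangent of half this angle, whatever the lens; pixels are square), "cx", "cy" (the principal point, pixels), "D" ([k1, k2, p1, p2, k3] as OpenCV has them; the pictures are not rectified), "extrinsics" (4x4, takes a point from world to camera coordinates). Camera axes: x right, y down, z forward; pixel columns grow to the right and rows downward; lengths in m; the calibration is good to about 2 mm. A picture is of the moment at which its call begins. There is no depth.
- manip.job_done(): hands the job in; it is judged then, once.
Trained networks look in the newest picture that a camera, given by its name, has taken for a name from the list of things; names that differ only in an ending like _2 or _b are one class to them, and where a whole thing is asked for, a point or a joint stands for the part that bears it (a point fixed in the world has none). Each returns a list of dicts, best first, with "score" (0 to 1); they miss things now and then, are a little off and sometimes report something else, mostly with a low value. They report only what shows in the picture. A call takes as long as a camera call.
- manip.recognise(label, camera): "extent" ([centre column, centre row, width, height] in pixels, round what is visible of it).
- manip.landmark_of(label, camera): "at" ([row, column] in pixels: a listed point, or the origin of a listed thing).
The state is a dict: "time": time; "q": joint angles; "joint_velocities": joint speeds; "tau": joint torques, N m; "tcp_pos": TCP position; "orientation": TCP orientation; "contact_force": force on the tool from outside, world axes, zero at the start; "torque": the same for the moment, N m; "gripper_width": opening from 0.0 (shut) to 1.0 (fully open); "grip_force": force on a finger pad.
Only numpy, scipy, OpenCV 4.12 (cv2) and the standard library are available. Lean on these libraries where they do the work, as an engineer would, in place of code of your own. Each camera call takes 0.05 s, during which the arm holds its last target. There are 200 camera calls.

TASK

The aluminium plate in the jig is clamped under a spring-loaded finger whose nib hooks into the plate's square hole. Lift the finger by its black knob until the nib is clear, swing it about a quarter turn aside to either side and let it go, then take the plate out and lay it flat, the same side up, in the empty wooden tray; set it down, do not drop it or tear it out from under the finger. Leave the tape measure, black spool and black marker where they are.

Things in the scene. Friction and masses are not known exactly. Their poses are not given: they have to be found in the camera images.
- board: Fixed plywood bench board 280 (x) x 560 (y) mm, raised on blocks, its top 60 mm above the worktop; origin on the worktop under its centre. Jig, tray, spool and marker stand on it.
- jig: Fixed jig on the board: grey base 110 (x) x 190 (y) x 18 mm, origin under its centre. The plate lies on a bed 34 mm wide, y -85..35, top at z 36 mm, overhanging it 8 mm on each long side. 5 mm steel pins, tops at z 48, fence the plate with 2 mm play, at x +-29.5 with y -70 and y 20, at (0, -89.5) and (+-16.5, 39.5), so it leaves only upward.
- plate: Loose aluminium plate 50 (x) x 120 (y) x 8 mm, about 0.13 kg, origin at the centre of its underside; at the start at jig (0, -25, 36) mm, axes along the jig's. A 16 mm square hole at its (0, 43) mm takes the finger's nib. Its long edges are free for the gripper from y -35 to +35 mm, with 18 mm of free height under its overhang.
- finger_knob (a point): Middle (in height, on the axis) of the black round upright knob, 20 mm in diameter and 34 mm tall, on the free end of the finger. The flat steel finger (24 mm wide, 8 mm thick) lies right under it: the knob's foot is 18 mm below this point, its top 16 mm above. At the start this point is 70 mm above the jig's origin.
- finger_nib (a point): Centre of the lower end of the 10 mm round nib under the finger, straight below the knob, 33 mm below its middle. It reaches 7 mm into the plate's hole.
- post (a point): Axis of the fixed vertical post, at jig (0, 68) mm, this point 44 mm above the jig's origin, on which the finger slides and swings under a coil spring. The post's top is 107 mm above the jig's origin; the knob is 50 mm from this axis.
- finger_lift (a joint): Height of the finger in m: 0 resting on the plate, at most 0.028 lifted, -0.004 at its lowest. The spring pushes it down (about 5 N at 0, 8 N at the top, weight included), so it comes down when let go. The nib is clear of the plate from 0.008 on.
- finger_swing (a joint): Swing of the finger about the vertical post in rad: 0 over the plate, up to 1.9 either way, positive anticlockwise from above. It stays where it is left (light friction). At +-1.57 the finger and its knob are well aside of the plate.
- tray: Fixed on the board: empty open wooden tray, 136 (x) x 172 (y) x 25 mm outside, walls 6 mm, inside about 124 x 160 mm; origin at the centre of its underside. Its inner floor is 6 mm above its origin. The plate fits in flat with ample room when its long side lies along the tray's y.
- tape_measure: Bystander: yellow tape measure, 65 mm, on the worktop right of the board; leave it alone.
- spool_black: Bystander: small black spool, 42 mm across, 50 mm high; leave it alone.
- marker: Bystander: black marker pen lying on the board, 14 mm thick; leave it alone.

How it is judged:
By the outcome, as a careful person would: the job done as asked, in the order asked, and still so for the second after the job is handed in, with the robot touching nothing.
It also fails if it takes over 58 s, if anything falls off the work surface, if the arm or the gripper's body presses on something with over 40 N, if the wrist force passes 120 N, or if a joint passes its speed limit or range.

## Working session

There is one attempt and no reset: what is moved stays moved. The work goes in short steps, Python scripts to look and compute and a tool call to move; the robot and the scene stay as the last step left them, time stands still between calls to the robot, and variables do not carry over. Pictures are saved under pics/ and viewed, at most 10 in all, crops included, and the job is handed in when it is done.

Besides the shell and the picture viewer there is one more tool, called after "Emit:" as name([rows], argument=value, ...), one row to a line, values as JSON. drive_tool: Moves the arm, as the interface text tells. Its arguments: {"type":"object","properties":{"increments":{"type":"array"},"grip":{"type":"number"},"newtons":{"type":"number"}},"required":["increments"]}

```bash
mkdir -p pics
cat > h.py <<'E'
import numpy as np, cv2
from cell import manip
def K(c):
    f=240/np.tan(np.radians(c["fov_y"])/2)
    return np.array([[f,0,c["cx"]],[0,f,c["cy"]],[0,0,1.]])
def ray(c,rc):
    E=np.array(c["extrinsics"]);R,t=E[:3,:3],E[:3,3]
    p=cv2.undistortPoints(np.array([[[rc[1],rc[0]]]],float),K(c),np.array(c["D"],float))[0,0]
    d=R.T@np.array([p[0],p[1],1]);return -R.T@t,d
def at_z(c,rc,z):
    o,d=ray(c,rc);return o+d*(z-o[2])/d[2]
def proj(c,P):
    E=np.array(c["extrinsics"])
    return cv2.projectPoints(np.array(P,float).reshape(-1,1,3),cv2.Rodrigues(E[:3,:3])[0],E[:3,3],K(c),np.array(c["D"],float))[0][:,0]
def cam(n,f=None):
    c=manip.camera(n)
    if f: cv2.imwrite("pics/"+f,c["pixels"][:,:,::-1])
    return c
E
cat > a.py <<'E'
from h import *
s=manip.observe();print(s["tcp_pos"],s["orientation"],s["time"])
Z={"board":0,"jig":.06,"plate":.096,"finger_knob":.13,"post":.104,"tray":.06,"spool_black":.06,"marker":.06,"finger_nib":.097}
for n in ("top","side"):
    c=cam(n,n+"0.png")
    print(n,ray(c,(240,320))[0].round(3))
    for l,z in Z.items():
        for r in manip.landmark_of(l,n)[:2]: print(l,np.round(r["at"],1),round(r["score"],2),at_z(c,r["at"],z).round(4))
E
python3 a.py; python3 -c "
import cv2,numpy as np;a=[cv2.imread('pics/%s0.png'%n) for n in('top','side')];cv2.imwrite('pics/both.png',cv2.resize(np.hstack(a),(800,300)))"
```

```text
[ 0.29381262 -0.60703042  0.23031966] [ 9.74698766e-01  2.23520598e-01 -2.87763868e-04 -8.80413729e-04] 0.0
top [0.302 0.148 1.197]
board [261.1 274.9] 0.57 [0.4782 0.2693 0.    ]
jig [256.  358.1] 0.74 [0.4746 0.106  0.06  ]
jig [249.  369.4] 0.32 [0.4873 0.0842 0.06  ]
plate [249.2 342.3] 0.92 [0.4825 0.1358 0.096 ]
post [249.5 394.6] 0.58 [0.4779 0.041  0.104 ]
tray [264.  207.1] 0.93 [0.4674 0.3925 0.06  ]
spool_black [204.5 286.8] 0.8 [0.5784 0.2392 0.06  ]
marker [318.1 282.8] 0.88 [0.3618 0.2499 0.06  ]
finger_nib [246.4 366.7] 0.92 [0.4862 0.0911 0.097 ]
side [ 0.544 -0.634  0.461]
jig [262.3 320.8] 0.67 [0.4761 0.1241 0.06  ]
plate [242.6 323.8] 0.95 [0.48   0.1344 0.096 ]
finger_knob [234.3 321.8] 0.58 [0.4794 0.0961 0.13  ]
post [263.2 318.1] 0.65 [0.4794 0.0372 0.104 ]
tray [208.3 329. ] 0.7 [0.4684 0.4047 0.06  ]
tray [244.  324.4] 0.34 [0.4755 0.2038 0.06  ]
spool_black [240.3 375.6] 0.81 [0.5789 0.2352 0.06  ]
marker [230.6 273.2] 0.76 [0.3605 0.2557 0.06  ]
finger_nib [254.2 321.3] 0.62 [0.4802 0.0845 0.097 ]
```

View pics/top0.png

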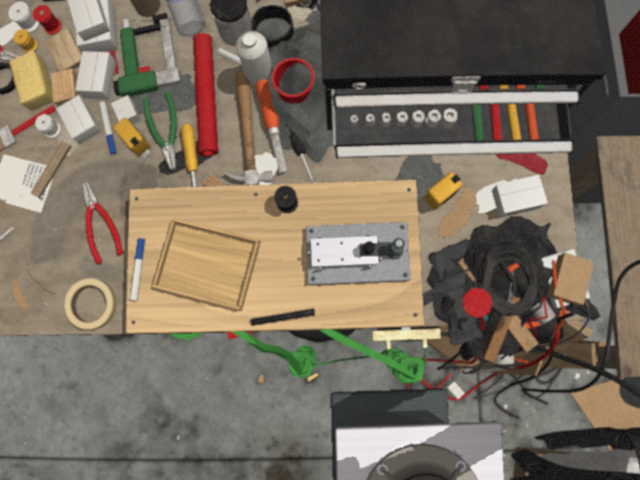

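View pics/side0.png

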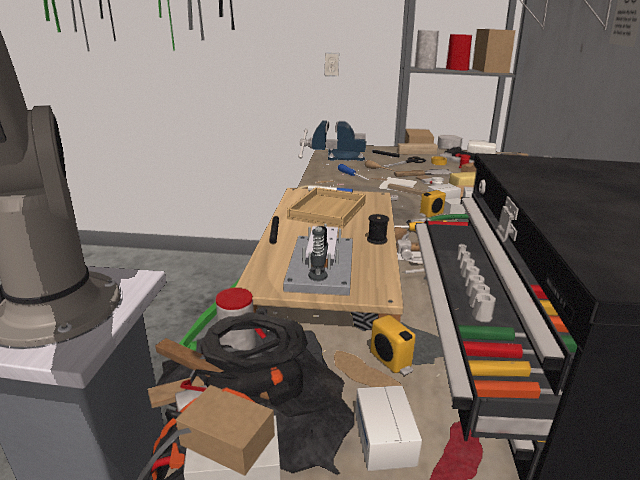

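The top view shows the jig at about cols 305–410 and rows 223–283, with the plate's long axis along world y and the post at its right (−y) end. The tray spans cols 153–260 and rows 222–309 and is skewed about 13°. The side view shows the sprung finger in front of the plate, with the tray behind. Next I'll take a zoomed crop to measure yaw.

```bash
python3 -c "
import cv2;a=cv2.imread('pics/top0.png')[200:330,140:420];cv2.imwrite('pics/crop.png',cv2.resize(a,None,fx=2.85,fy=2.85,interpolation=cv2.INTER_CUBIC))"
```

```text
(no output)
```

View pics/crop.png

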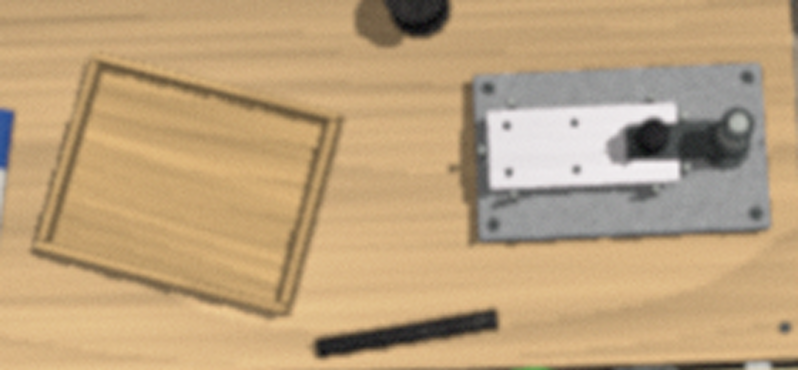

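The crop shows the jig top corners at (473,75), (762,66), (768,230), (480,241) and the tray rim at (93,60), (342,119), (288,315), (35,250). The knob is at (653,136) and the post top at (738,122).

```bash
cat > b.py <<'E'
from h import *
c=cam("top")
def P(u,v,z): return at_z(c,(200+(v+.5)/2.85-.5,140+(u+.5)/2.85-.5),z)
for n,z,pts in (("jig",.078,[(473,75),(762,66),(768,230),(480,241)]),("plate",.104,[(486,110),(676,103),(681,180),(490,188)]),("tray",.085,[(93,60),(342,119),(288,315),(35,250)])):
    q=np.array([P(u,v,z) for u,v in pts]); m=q.mean(0)
    d=(q[1]+q[2]-q[0]-q[3]);e=(q[0]+q[1]-q[2]-q[3])
    print(n,m.round(4),np.degrees(np.arctan2(d[1],d[0])).round(1),np.degrees(np.arctan2(e[1],e[0])).round(1),np.linalg.norm(d)/2,np.linalg.norm(e)/2)
print(P(738,122,.167),P(653,136,.146))
E
python3 b.py
```

```text
jig [0.4772 0.1076 0.078 ] -89.7 0.3 0.18833583372537932 0.10900585016151398
plate [0.4785 0.1323 0.104 ] -89.4 1.5 0.12148376995721781 0.05010392868837915
tray [0.4627 0.3896 0.085 ] -105.2 -16.0 0.17212998571692403 0.13108106769060907
[0.47968118 0.03965069 0.167     ] [0.47613942 0.08998339 0.146     ]
```

Emit:
drive_tool([
  {"tx": 3.1, "ty": -3.65, "tz": -1},
  {"tx": 3.1, "ty": -3.65, "tz": -1},
  {"tx": 3.1, "ty": -3.65, "tz": -1},
  {"tx": 3.1, "ty": -3.65, "tz": -1},
  {"tx": 3.1, "ty": -3.65, "tz": -1},
])

```text
invalid input at $.increments[0]: expected keys tx, ty, tz, ax, ay, az
```

Emit:
drive_tool([
  {"tx": 3.1, "ty": -3.65},
  {"tx": 3.1, "ty": -3.65},
  {"tx": 3.1, "ty": -3.65},
  {"tx": 3.1, "ty": -3.65},
  {"tx": 3.1, "ty": -3.65},
])

```text
invalid input at $.increments[0]: expected keys tx, ty, tz, ax, ay, az
```

Emit:
drive_tool([
  {"tx": 3.1, "ty": -3.65},
  {"tx": 3.1, "ty": -3.65},
  {"tx": 3.1, "ty": -3.65},
  {"tx": 3.1, "ty": -3.65},
  {"tx": 3.1, "ty": -3.65},
])

```text
invalid input at $.increments[0]: expected keys tx, ty, tz, ax, ay, az
```

Emit:
drive_tool([
  {"az": -0.14},
  {"az": -0.14},
  {"az": -0.14},
  {"az": -0.14},
  {"az": -0.14},
])

```text
invalid input at $.increments[0]: expected keys tx, ty, tz, ax, ay, az
```

Emit:
drive_tool([
  {"az": -0.14},
  {"az": -0.14},
  {"az": -0.14},
  {},
  {},
])

```text
invalid input at $.increments[0]: expected keys tx, ty, tz, ax, ay, az
```

All keys are required.

Emit:
drive_tool([
  {"tx": 3.1, "ty": -3.65, "tz": -1, "ax": 0, "ay": 0, "az": 0},
  {"tx": 3.1, "ty": -3.65, "tz": -1, "ax": 0, "ay": 0, "az": 0},
  {"tx": 3.1, "ty": -3.65, "tz": -1, "ax": 0, "ay": 0, "az": 0},
  {"tx": 3.1, "ty": -3.65, "tz": -1, "ax": 0, "ay": 0, "az": 0},
  {"tx": 3.1, "ty": -3.65, "tz": -1, "ax": 0, "ay": 0, "az": 0},
])

```text
time: 1.55
tcp_pos: [0.3544, -0.3739, 0.2819]
orientation: [0.975, 0.223, 0.0, 0.0]
contact_force: [0.3, 0.2, -0.1]
gripper_width: 1.0
grip_force: 0.0
```

Emit:
drive_tool([
  {"tx": 3.1, "ty": -3.65, "tz": 0, "ax": 0, "ay": 0, "az": 0},
  {"tx": 3.1, "ty": -3.65, "tz": 0, "ax": 0, "ay": 0, "az": 0},
  {"tx": 3.1, "ty": -3.65, "tz": 0, "ax": 0, "ay": 0, "az": 0},
  {"tx": 3.1, "ty": -3.65, "tz": 0, "ax": 0, "ay": 0, "az": 0},
  {"tx": 3.1, "ty": -3.65, "tz": 0, "ax": 0, "ay": 0, "az": 0},
])

```text
time: 2.05
tcp_pos: [0.4143, -0.1422, 0.2817]
orientation: [0.975, 0.223, 0.0, 0.0]
contact_force: [1.0, -1.0, 0.4]
gripper_width: 1.0
grip_force: 0.0
```

Emit:
drive_tool([
  {"tx": 3.1, "ty": -3.65, "tz": 0, "ax": 0, "ay": 0, "az": 0},
  {"tx": 3.1, "ty": -3.65, "tz": 0, "ax": 0, "ay": 0, "az": 0},
  {"tx": 3.1, "ty": -3.65, "tz": 0, "ax": 0, "ay": 0, "az": 0},
  {"tx": 3.1, "ty": -3.65, "tz": 0, "ax": 0, "ay": 0, "az": 0},
  {"tx": 3.1, "ty": -3.65, "tz": 0, "ax": 0, "ay": 0, "az": 0},
])

```text
time: 2.55
tcp_pos: [0.4744, 0.0896, 0.2818]
orientation: [0.975, 0.223, 0.001, 0.0]
contact_force: [1.0, -1.4, 0.9]
gripper_width: 0.999
grip_force: 0.0
```

Emit:
drive_tool([
  {"tx": 0, "ty": 0, "tz": 0, "ax": 0, "ay": 0, "az": -0.14},
  {"tx": 0, "ty": 0, "tz": 0, "ax": 0, "ay": 0, "az": -0.14},
  {"tx": 0, "ty": 0, "tz": 0, "ax": 0, "ay": 0, "az": -0.14},
  {"tx": 0, "ty": 0, "tz": 0, "ax": 0, "ay": 0, "az": -0.14},
  {"tx": 0, "ty": 0, "tz": 0, "ax": 0, "ay": 0, "az": -0.14},
])

```text
time: 3.05
tcp_pos: [0.4741, 0.0878, 0.2814]
orientation: [0.837, 0.547, 0.0, 0.0]
contact_force: [0.9, -0.1, 1.3]
gripper_width: 0.999
grip_force: 0.0
```

Emit:
drive_tool([
  {"tx": 0, "ty": 0, "tz": 0, "ax": 0, "ay": 0, "az": -0.14},
  {"tx": 0, "ty": 0, "tz": 0, "ax": 0, "ay": 0, "az": -0.14},
  {"tx": 0, "ty": 0, "tz": 0, "ax": 0, "ay": 0, "az": -0.14},
  {"tx": 0, "ty": 0, "tz": 0, "ax": 0, "ay": 0, "az": 0},
  {"tx": 0, "ty": 0, "tz": 0, "ax": 0, "ay": 0, "az": 0},
])

```text
time: 3.55
tcp_pos: [0.4741, 0.0877, 0.2814]
orientation: [0.708, 0.706, 0.0, 0.0]
contact_force: [-0.0, -0.1, -0.7]
gripper_width: 0.998
grip_force: 0.0
```

```bash
cat > c.py <<'E'
from h import *
c=cam("wrist","w1.png")
s=manip.observe();print(s["tcp_pos"],s["orientation"],s["q"])
for l,z in {"finger_knob":.13,"post":.104,"plate":.096,"jig":.06,"tray":.06}.items():
    for r in manip.landmark_of(l,"wrist")[:1]: print(l,np.round(r["at"],1),round(r["score"],2),at_z(c,r["at"],z).round(4))
print(proj(c,[(.4783,.09,.146),(.4785,.04,.167)]).round(1))
E
python3 c.py
```

```text
[0.47414622 0.08775292 0.28136728] [7.08368246e-01 7.05843056e-01 5.47380116e-05 6.89805676e-05] [ 0.26162595  0.15920593 -0.6317804   1.90632352  0.10489297  1.10846186
 -0.41458133]
finger_knob [218.5 320.2] 0.8 [0.4773 0.0913 0.13  ]
post [266.4 318.2] 0.86 [0.4757 0.0391 0.104 ]
plate [162.1 317.2] 0.97 [0.4751 0.1326 0.096 ]
jig [183.4 313.4] 0.86 [0.4715 0.1081 0.06  ]
tray [266.8 319.2] 0.34 [0.477  0.0208 0.06  ]
[[321.8 225.4]
 [322.4 296.5]]
```

View pics/w1.png

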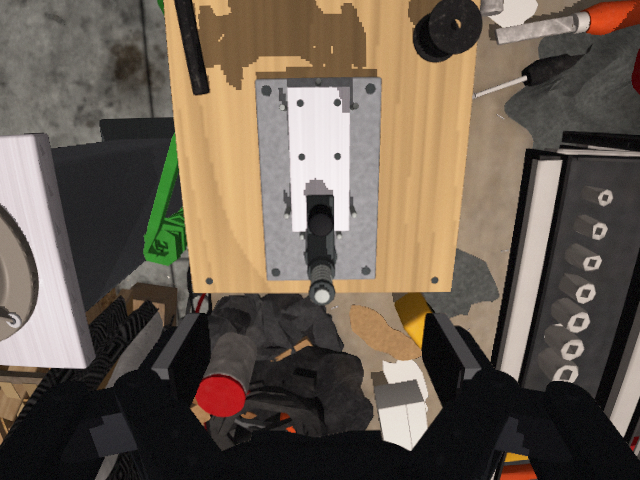

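The wrist view shows the knob at about (320,222) and the post top at (321,295), in line with the estimate of knob x .477, y .0905. I'm descending on it.

Emit:
drive_tool([
  {"tx": 0.3, "ty": 0.3, "tz": 3.0, "ax": 0, "ay": 0, "az": 0},
  {"tx": 0, "ty": 0, "tz": 3.5, "ax": 0, "ay": 0, "az": 0},
  {"tx": 0, "ty": 0, "tz": 3.5, "ax": 0, "ay": 0, "az": 0},
  {"tx": 0, "ty": 0, "tz": 3.5, "ax": 0, "ay": 0, "az": 0},
  {"tx": 0, "ty": 0, "tz": 3.0, "ax": 0, "ay": 0, "az": 0},
])

```text
time: 4.35
tcp_pos: [0.4767, 0.0907, 0.1147]
orientation: [0.707, 0.707, -0.0, -0.0]
contact_force: [0.7, -1.0, 0.2]
gripper_width: 1.001
grip_force: 0.0
```

Emit:
drive_tool([
  {"tx": 0, "ty": 0, "tz": 0, "ax": 0, "ay": 0, "az": 0},
  {"tx": 0, "ty": 0, "tz": 0, "ax": 0, "ay": 0, "az": 0},
  {"tx": 0, "ty": 0, "tz": 0, "ax": 0, "ay": 0, "az": 0},
  {"tx": 0, "ty": 0, "tz": 0, "ax": 0, "ay": 0, "az": 0},
  {"tx": 0, "ty": 0, "tz": 0, "ax": 0, "ay": 0, "az": 0},
], grip=0, newtons=50)

```text
time: 4.85
tcp_pos: [0.4782, 0.091, 0.1179]
orientation: [0.707, 0.707, 0.001, 0.001]
contact_force: [-0.8, -0.6, 5.1]
gripper_width: 0.219
grip_force: 48.6
```

Emit:
drive_tool([
  {"tx": 0, "ty": 0, "tz": 0, "ax": 0, "ay": 0, "az": 0},
  {"tx": 0, "ty": 0, "tz": 0, "ax": 0, "ay": 0, "az": 0},
  {"tx": 0, "ty": 0, "tz": 0, "ax": 0, "ay": 0, "az": 0},
  {"tx": 0, "ty": 0, "tz": 0, "ax": 0, "ay": 0, "az": 0},
  {"tx": 0, "ty": 0, "tz": 0, "ax": 0, "ay": 0, "az": 0},
])

```text
time: 5.35
tcp_pos: [0.4782, 0.091, 0.1179]
orientation: [0.707, 0.707, 0.001, 0.001]
contact_force: [-1.0, -0.5, 6.7]
gripper_width: 0.216
grip_force: 48.6
```

Emit:
drive_tool([
  {"tx": 0, "ty": 0, "tz": -0.4, "ax": 0, "ay": 0, "az": 0},
  {"tx": 0, "ty": 0, "tz": -0.5, "ax": 0, "ay": 0, "az": 0},
  {"tx": 0, "ty": 0, "tz": -0.6, "ax": 0, "ay": 0, "az": 0},
  {"tx": 0, "ty": 0, "tz": -0.6, "ax": 0, "ay": 0, "az": 0},
  {"tx": 0, "ty": 0, "tz": 0, "ax": 0, "ay": 0, "az": 0},
])

```text
time: 5.85
tcp_pos: [0.4775, 0.0907, 0.138]
orientation: [0.707, 0.707, 0.0, 0.0]
contact_force: [3.4, -0.9, -7.3]
gripper_width: 0.213
grip_force: 49.0
```

```bash
cat > d.py <<'E'
from h import *
for n in("top","side"):
    c=cam(n,n+"1.png")
    for l in("finger_knob","finger_nib"):
        for r in manip.landmark_of(l,n)[:1]: print(n,l,np.round(r["at"],1),r["score"])
    print(proj(c,[(.478,.09,.13),(.478,.09,.148),(.478,.09,.097),(.478,.09,.115)]).round(1))
cv2.imwrite("pics/s1c.png",cv2.resize(c["pixels"][190:300,250:400,::-1],None,fx=5,fy=5,interpolation=cv2.INTER_CUBIC))
E
python3 d.py
```

```text
[[368.3 247.9]
 [368.8 246.2]
 [367.4 250.8]
 [367.9 249.2]]
side finger_knob [225.5 320.8] 0.85
side finger_nib [244.4 319.1] 0.83
[[320.6 235.7]
 [320.8 226.1]
 [320.3 252.7]
 [320.5 243.5]]
```

View pics/s1c.png

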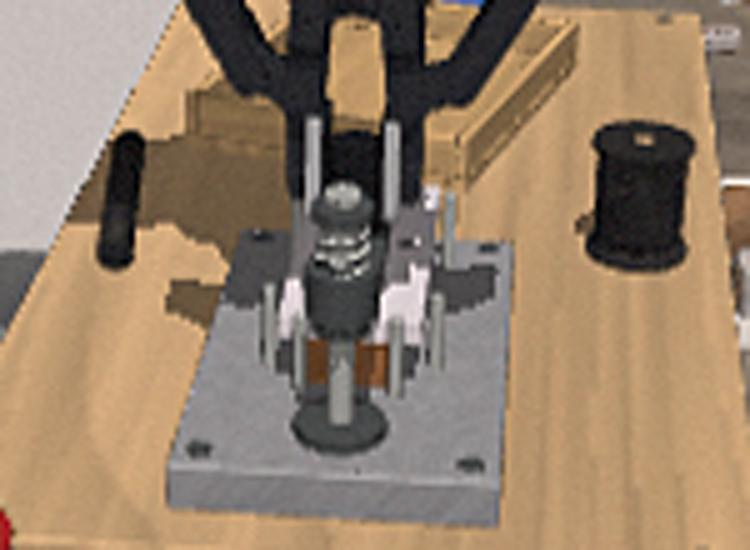

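The knob moved up about 9 px in the side view, which is about 18 mm. The spring is compressed and the wrist force is −7 N, so the nib is clear. I'm swinging it clockwise, towards +x, on a 50 mm arc.

Emit:
drive_tool([
  {"tx": -0.042, "ty": 0.648, "tz": 0, "ax": 0, "ay": 0, "az": 0.13},
  {"tx": -0.042, "ty": 0.648, "tz": 0, "ax": 0, "ay": 0, "az": 0.13},
  {"tx": -0.042, "ty": 0.648, "tz": 0, "ax": 0, "ay": 0, "az": 0.13},
  {"tx": -0.042, "ty": 0.648, "tz": 0, "ax": 0, "ay": 0, "az": 0.13},
  {"tx": 0, "ty": 0, "tz": 0, "ax": 0, "ay": 0, "az": 0},
])

```text
time: 6.65
tcp_pos: [0.5026, 0.0843, 0.1371]
orientation: [0.866, 0.501, 0.0, -0.0]
contact_force: [4.3, 1.3, -7.3]
gripper_width: 0.213
grip_force: 49.1
```

Emit:
drive_tool([
  {"tx": -0.042, "ty": 0.648, "tz": 0, "ax": 0, "ay": 0, "az": 0.13},
  {"tx": -0.042, "ty": 0.648, "tz": 0, "ax": 0, "ay": 0, "az": 0.13},
  {"tx": -0.042, "ty": 0.648, "tz": 0, "ax": 0, "ay": 0, "az": 0.13},
  {"tx": -0.042, "ty": 0.648, "tz": 0, "ax": 0, "ay": 0, "az": 0.13},
  {"tx": -0.042, "ty": 0.648, "tz": 0, "ax": 0, "ay": 0, "az": 0.13},
])

```text
time: 7.15
tcp_pos: [0.524, 0.0606, 0.1374]
orientation: [0.98, 0.198, 0.001, -0.0]
contact_force: [5.8, -0.4, -7.2]
gripper_width: 0.214
grip_force: 49.2
```

Emit:
drive_tool([
  {"tx": -0.042, "ty": 0.648, "tz": 0, "ax": 0, "ay": 0, "az": 0.13},
  {"tx": -0.042, "ty": 0.648, "tz": 0, "ax": 0, "ay": 0, "az": 0.13},
  {"tx": -0.042, "ty": 0.648, "tz": 0, "ax": 0, "ay": 0, "az": 0.13},
  {"tx": 0, "ty": 0, "tz": 0, "ax": 0, "ay": 0, "az": 0},
  {"tx": 0, "ty": 0, "tz": 0, "ax": 0, "ay": 0, "az": 0},
])

```text
time: 7.65
tcp_pos: [0.5282, 0.0414, 0.1375]
orientation: [1.0, 0.007, 0.001, -0.0]
contact_force: [7.5, -1.0, -7.8]
gripper_width: 0.214
grip_force: 49.2
```

Emit:
drive_tool([
  {"tx": 0, "ty": 0, "tz": 0.5, "ax": 0, "ay": 0, "az": 0},
  {"tx": 0, "ty": 0, "tz": 0.6, "ax": 0, "ay": 0, "az": 0},
  {"tx": 0, "ty": 0, "tz": 0.6, "ax": 0, "ay": 0, "az": 0},
  {"tx": 0, "ty": 0, "tz": 0.2, "ax": 0, "ay": 0, "az": 0},
  {"tx": 0, "ty": 0, "tz": 0, "ax": 0, "ay": 0, "az": 0},
])

```text
time: 8.15
tcp_pos: [0.5284, 0.0415, 0.1185]
orientation: [1.0, 0.007, 0.001, -0.0]
contact_force: [6.2, -0.9, -4.2]
gripper_width: 0.218
grip_force: 49.4
```

Emit:
drive_tool([
  {"tx": 0, "ty": 0, "tz": 0, "ax": 0, "ay": 0, "az": 0},
  {"tx": 0, "ty": 0, "tz": 0, "ax": 0, "ay": 0, "az": 0},
  {"tx": 0, "ty": 0, "tz": 0, "ax": 0, "ay": 0, "az": 0},
  {"tx": 0, "ty": 0, "tz": 0, "ax": 0, "ay": 0, "az": 0},
  {"tx": 0, "ty": 0, "tz": 0, "ax": 0, "ay": 0, "az": 0},
], grip=0.9)

```text
time: 8.65
tcp_pos: [0.5269, 0.0415, 0.1184]
orientation: [1.0, 0.006, -0.0, -0.0]
contact_force: [-0.6, 0.4, -0.4]
gripper_width: 0.901
grip_force: 0.0
```

Emit:
drive_tool([
  {"tx": 0, "ty": 0, "tz": -2, "ax": 0, "ay": 0, "az": 0},
  {"tx": 0, "ty": 0, "tz": -3, "ax": 0, "ay": 0, "az": 0},
  {"tx": 0, "ty": 0, "tz": -3, "ax": 0, "ay": 0, "az": 0},
  {"tx": 0, "ty": 0, "tz": -2, "ax": 0, "ay": 0, "az": 0},
  {"tx": 0, "ty": 0, "tz": 0, "ax": 0, "ay": 0, "az": 0},
])

```text
time: 9.15
tcp_pos: [0.5289, 0.0418, 0.2214]
orientation: [1.0, 0.005, 0.003, -0.0]
contact_force: [0.7, 0.3, -0.2]
gripper_width: 0.898
grip_force: 0.0
```

Emit:
drive_tool([
  {"tx": -1.7, "ty": -3.0, "tz": 0, "ax": 0, "ay": 0, "az": -0.13},
  {"tx": -1.3, "ty": -3.3, "tz": 0, "ax": 0, "ay": 0, "az": -0.13},
  {"tx": -0.8, "ty": -3.5, "tz": 0, "ax": 0, "ay": 0, "az": -0.13},
  {"tx": 0, "ty": 0, "tz": 0, "ax": 0, "ay": 0, "az": -0.13},
  {"tx": 0, "ty": 0, "tz": 0, "ax": 0, "ay": 0, "az": -0.13},
])

```text
time: 9.65
tcp_pos: [0.474, 0.1348, 0.2175]
orientation: [0.945, 0.328, -0.001, -0.0]
contact_force: [0.4, 0.4, 0.2]
gripper_width: 0.898
grip_force: 0.0
```

Emit:
drive_tool([
  {"tx": 0, "ty": 0, "tz": 0, "ax": 0, "ay": 0, "az": -0.13},
  {"tx": 0, "ty": 0, "tz": 0, "ax": 0, "ay": 0, "az": -0.13},
  {"tx": 0, "ty": 0, "tz": 0, "ax": 0, "ay": 0, "az": -0.13},
  {"tx": 0, "ty": 0, "tz": 0, "ax": 0, "ay": 0, "az": -0.13},
  {"tx": 0, "ty": 0, "tz": 0, "ax": 0, "ay": 0, "az": -0.13},
])

```text
time: 10.15
tcp_pos: [0.4746, 0.1334, 0.2173]
orientation: [0.791, 0.612, -0.001, -0.0]
contact_force: [-0.7, -0.9, 0.7]
gripper_width: 0.898
grip_force: 0.0
```

Emit:
drive_tool([
  {"tx": 0, "ty": 0, "tz": 0, "ax": 0, "ay": 0, "az": -0.13},
  {"tx": 0, "ty": 0, "tz": 0, "ax": 0, "ay": 0, "az": -0.13},
  {"tx": 0, "ty": 0, "tz": 0, "ax": 0, "ay": 0, "az": 0},
  {"tx": 0, "ty": 0, "tz": 0, "ax": 0, "ay": 0, "az": 0},
  {"tx": 0, "ty": 0, "tz": 0, "ax": 0, "ay": 0, "az": 0},
])

```text
time: 10.65
tcp_pos: [0.475, 0.1336, 0.218]
orientation: [0.708, 0.706, -0.0, -0.0]
contact_force: [0.1, -0.2, -0.2]
gripper_width: 0.899
grip_force: 0.0
```

```bash
sed -i 's/w1.png/w2.png/' c.py; python3 c.py; sed -i 's/"side1/"/; s/n+"1.png"/n+"2.png"/' d.py; python3 d.py
```

```text
[0.47507963 0.13360308 0.2180893 ] [ 7.07780112e-01  7.06432789e-01 -1.48482666e-04 -7.52860283e-05] [ 0.06253618  0.23713002 -0.53105586  1.96523953  0.1440733   0.97607655
 -0.53926229]
finger_knob [366.  389.8] 0.59 [0.5287 0.0418 0.13  ]
post [350.  319.5] 0.57 [0.4772 0.0383 0.104 ]
plate [236.5 319.9] 0.73 [0.4775 0.1312 0.096 ]
tray [374.6 426.5] 0.26 [ 0.5819 -0.0214  0.06  ]
[[321.9 320.2]
 [322.4 404.4]]
[[368.3 247.9]
 [368.8 246.2]
 [367.4 250.8]
 [367.9 249.2]]
side finger_knob [252.  348.2] 0.66
side finger_nib [272.3 348.5] 0.69
[[320.6 235.7]
 [320.8 226.1]
 [320.3 252.7]
 [320.5 243.5]]
```

View pics/w2.png

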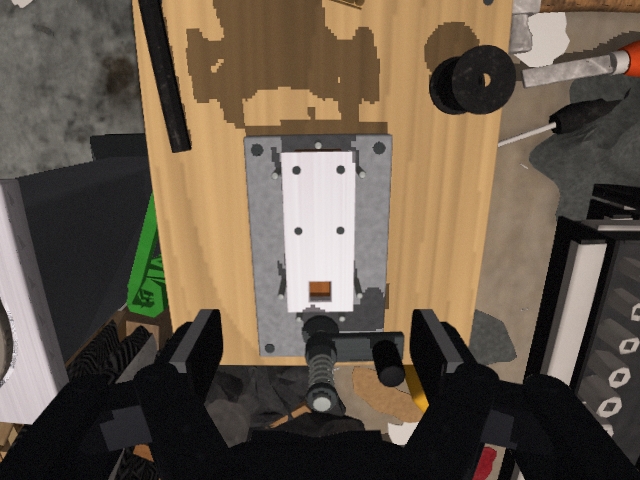

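The wrist view shows the finger aside (knob at 390,366) and the plate free, at cols 281–355 and rows 152–311, centred at about (319,232). I'm descending to grip its edges close to the fingertips.

Emit:
drive_tool([
  {"tx": -0.15, "ty": 0.25, "tz": 3.0, "ax": 0, "ay": 0, "az": -0.01},
  {"tx": 0, "ty": 0, "tz": 3.5, "ax": 0, "ay": 0, "az": 0},
  {"tx": 0, "ty": 0, "tz": 3.5, "ax": 0, "ay": 0, "az": 0},
  {"tx": 0, "ty": 0, "tz": 2.5, "ax": 0, "ay": 0, "az": 0},
  {"tx": 0, "ty": 0, "tz": 0, "ax": 0, "ay": 0, "az": 0},
])

```text
time: 11.75
tcp_pos: [0.4753, 0.1313, 0.0904]
orientation: [0.703, 0.711, -0.003, -0.002]
contact_force: [-1.1, 0.1, 0.5]
gripper_width: 0.899
grip_force: 0.0
```

Emit:
drive_tool([
  {"tx": 0, "ty": 0, "tz": 0, "ax": 0, "ay": 0, "az": 0},
  {"tx": 0, "ty": 0, "tz": 0, "ax": 0, "ay": 0, "az": 0},
  {"tx": 0, "ty": 0, "tz": 0, "ax": 0, "ay": 0, "az": 0},
  {"tx": 0, "ty": 0, "tz": 0, "ax": 0, "ay": 0, "az": 0},
  {"tx": 0, "ty": 0, "tz": 0, "ax": 0, "ay": 0, "az": 0},
], grip=0, newtons=40)

```text
time: 12.25
tcp_pos: [0.4791, 0.1327, 0.095]
orientation: [0.704, 0.711, 0.001, 0.001]
contact_force: [0.1, -0.6, 8.2]
gripper_width: 0.571
grip_force: 42.2
```

Emit:
drive_tool([
  {"tx": 0, "ty": 0, "tz": 0, "ax": 0, "ay": 0, "az": 0},
  {"tx": 0, "ty": 0, "tz": -0.3, "ax": 0, "ay": 0, "az": 0},
  {"tx": 0, "ty": 0, "tz": -0.5, "ax": 0, "ay": 0, "az": 0},
  {"tx": 0, "ty": 0, "tz": -0.7, "ax": 0, "ay": 0, "az": 0},
  {"tx": 0, "ty": 0, "tz": 0, "ax": 0, "ay": 0, "az": 0},
], newtons=60)

```text
time: 12.75
tcp_pos: [0.4784, 0.1323, 0.1094]
orientation: [0.704, 0.711, 0.001, 0.0]
contact_force: [-0.4, -0.2, -1.3]
gripper_width: 0.559
grip_force: 62.2
```

Emit:
drive_tool([
  {"tx": 0, "ty": 0, "tz": -1.5, "ax": 0, "ay": 0, "az": 0},
  {"tx": 0, "ty": 0, "tz": -1.5, "ax": 0, "ay": 0, "az": 0},
  {"tx": 0, "ty": 0, "tz": -1.5, "ax": 0, "ay": 0, "az": 0},
  {"tx": 0, "ty": 0, "tz": -1.5, "ax": 0, "ay": 0, "az": 0},
  {"tx": 0, "ty": 0, "tz": 0, "ax": 0, "ay": 0, "az": 0},
])

```text
time: 13.25
tcp_pos: [0.4789, 0.1326, 0.17]
orientation: [0.704, 0.711, 0.002, 0.001]
contact_force: [-0.2, 0.2, -1.8]
gripper_width: 0.557
grip_force: 62.3
```

Run:
```python
from h import *
print(manip.observe()["contact_force"])
c=cam("side"); a=c["pixels"][150:290,250:410,::-1]
w=cam("wrist")["pixels"][:,:,::-1]
cv2.imwrite("pics/l.png",np.hstack([cv2.resize(a,(457,400),interpolation=cv2.INTER_CUBIC),cv2.resize(w,(340,255),interpolation=cv2.INTER_AREA)[0:255].repeat(1,0) if 0 else cv2.copyMakeBorder(cv2.resize(w,(340,255)),0,145,0,0,0)]))
```

```text
[-0.2460451   0.20071079 -1.75686117]
```

View pics/l.png

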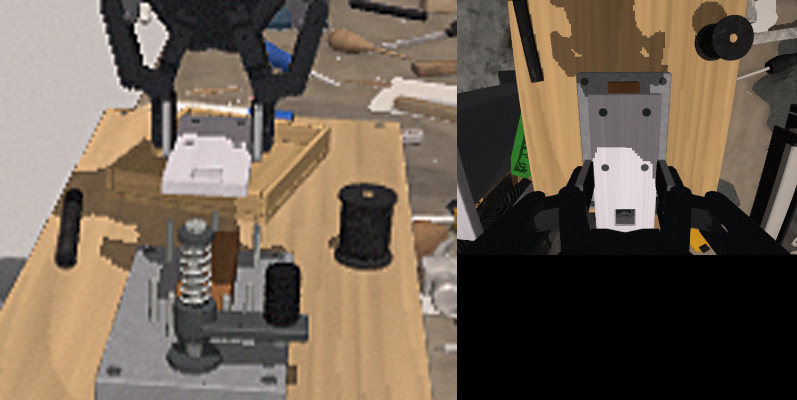

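The plate is held level and the finger is down and aside. I'm carrying the plate to the tray.

Emit:
drive_tool([
  {"tx": 1.5, "ty": -0.1, "tz": 0, "ax": 0, "ay": 0, "az": 0},
  {"tx": 2.7, "ty": -0.1, "tz": 0, "ax": 0, "ay": 0, "az": 0},
  {"tx": 3.0, "ty": -0.2, "tz": 0, "ax": 0, "ay": 0, "az": 0},
  {"tx": 3.0, "ty": -0.2, "tz": 0, "ax": 0, "ay": 0, "az": 0},
  {"tx": 3.0, "ty": -0.2, "tz": 0, "ax": 0, "ay": 0, "az": 0},
])

```text
time: 13.85
tcp_pos: [0.4677, 0.2647, 0.167]
orientation: [0.704, 0.711, -0.001, -0.0]
contact_force: [0.1, -0.3, -2.0]
gripper_width: 0.561
grip_force: 62.3
```

Emit:
drive_tool([
  {"tx": 3.0, "ty": -0.1, "tz": 0, "ax": 0, "ay": 0, "az": 0},
  {"tx": 3.0, "ty": -0.1, "tz": 0, "ax": 0, "ay": 0, "az": 0},
  {"tx": 3.0, "ty": -0.1, "tz": 0, "ax": 0, "ay": 0, "az": 0},
  {"tx": 2.4, "ty": -0.1, "tz": 0, "ax": 0, "ay": 0, "az": 0},
  {"tx": 1.2, "ty": -0.1, "tz": 0, "ax": 0, "ay": 0, "az": 0},
])

```text
time: 14.35
tcp_pos: [0.4608, 0.3921, 0.167]
orientation: [0.703, 0.712, -0.001, -0.001]
contact_force: [0.8, -0.6, -1.8]
gripper_width: 0.56
grip_force: 62.2
```

Emit:
drive_tool([
  {"tx": 0, "ty": 0, "tz": 0, "ax": 0, "ay": 0, "az": 0.07},
  {"tx": 0, "ty": 0, "tz": 0, "ax": 0, "ay": 0, "az": 0.08},
  {"tx": 0, "ty": 0, "tz": 0, "ax": 0, "ay": 0, "az": 0.08},
  {"tx": 0, "ty": 0, "tz": 0, "ax": 0, "ay": 0, "az": 0.047},
  {"tx": 0, "ty": 0, "tz": 0, "ax": 0, "ay": 0, "az": 0},
])

```text
time: 14.85
tcp_pos: [0.4621, 0.3888, 0.1674]
orientation: [0.795, 0.606, -0.001, 0.0]
contact_force: [-0.0, 0.2, -1.1]
gripper_width: 0.559
grip_force: 62.2
```

Run:
```python
from h import *
print(manip.observe()["tcp_pos"])
c=cam("top")
for l,z in (("plate",.171),("tray",.06)):
    for r in manip.landmark_of(l,"top")[:1]: print(l,r["score"],at_z(c,r["at"],z))
a=c["pixels"][200:330,130:300,::-1]
w=cam("wrist")["pixels"][:,:,::-1]
cv2.imwrite("pics/t.png",np.hstack([cv2.resize(a,(400,306),interpolation=cv2.INTER_CUBIC),cv2.resize(w,(400,306))]))
```

```text
[0.46206354 0.38882195 0.16736895]
```

View pics/t.png

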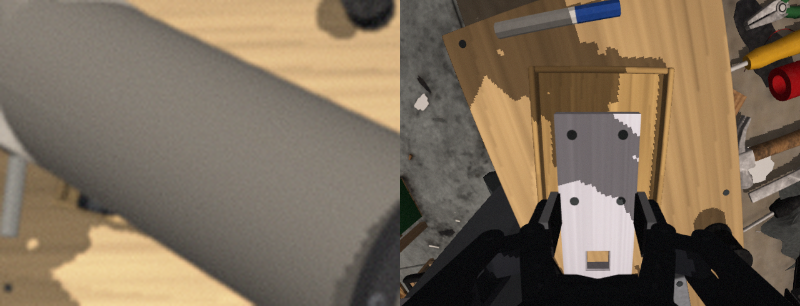

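The plate sits over the tray, aligned (plate centre col ≈597, tray ≈601 in the right half). I'm lowering it.

Emit:
drive_tool([
  {"tx": 0, "ty": 0, "tz": 1.5, "ax": 0, "ay": 0, "az": 0},
  {"tx": 0, "ty": 0, "tz": 2.5, "ax": 0, "ay": 0, "az": 0},
  {"tx": 0, "ty": 0, "tz": 2.5, "ax": 0, "ay": 0, "az": 0},
  {"tx": 0, "ty": 0, "tz": 2.0, "ax": 0, "ay": 0, "az": 0},
  {"tx": 0, "ty": 0, "tz": 0.8, "ax": 0, "ay": 0, "az": 0},
])

```text
time: 15.55
tcp_pos: [0.4608, 0.3885, 0.0721]
orientation: [0.795, 0.607, -0.002, 0.0]
contact_force: [-0.6, 0.2, -1.3]
gripper_width: 0.563
grip_force: 62.2
```

Emit:
drive_tool([
  {"tx": 0, "ty": 0, "tz": 0.1, "ax": 0, "ay": 0, "az": 0},
  {"tx": 0, "ty": 0, "tz": 0.1, "ax": 0, "ay": 0, "az": 0},
  {"tx": 0, "ty": 0, "tz": 0.1, "ax": 0, "ay": 0, "az": 0},
  {"tx": 0, "ty": 0, "tz": 0, "ax": 0, "ay": 0, "az": 0},
  {"tx": 0, "ty": 0, "tz": 0, "ax": 0, "ay": 0, "az": 0},
])

```text
time: 16.05
tcp_pos: [0.4625, 0.3903, 0.073]
orientation: [0.795, 0.607, 0.001, 0.0]
contact_force: [-0.3, 0.2, -1.4]
gripper_width: 0.557
grip_force: 62.2
```

Emit:
drive_tool([
  {"tx": 0, "ty": 0, "tz": 0.2, "ax": 0, "ay": 0, "az": 0},
  {"tx": 0, "ty": 0, "tz": 0.2, "ax": 0, "ay": 0, "az": 0},
  {"tx": 0, "ty": 0, "tz": 0.1, "ax": 0, "ay": 0, "az": 0},
  {"tx": 0, "ty": 0, "tz": 0, "ax": 0, "ay": 0, "az": 0},
  {"tx": 0, "ty": 0, "tz": 0, "ax": 0, "ay": 0, "az": 0},
])

```text
time: 16.55
tcp_pos: [0.4621, 0.39, 0.0672]
orientation: [0.795, 0.607, -0.0, 0.0]
contact_force: [0.3, -0.3, -1.8]
gripper_width: 0.566
grip_force: 62.2
```

Emit:
drive_tool([
  {"tx": 0, "ty": 0, "tz": 0.1, "ax": 0, "ay": 0, "az": 0},
  {"tx": 0, "ty": 0, "tz": 0.1, "ax": 0, "ay": 0, "az": 0},
  {"tx": 0, "ty": 0, "tz": 0, "ax": 0, "ay": 0, "az": 0},
  {"tx": 0, "ty": 0, "tz": 0, "ax": 0, "ay": 0, "az": 0},
  {"tx": 0, "ty": 0, "tz": 0, "ax": 0, "ay": 0, "az": 0},
])

```text
time: 17.05
tcp_pos: [0.4622, 0.39, 0.0654]
orientation: [0.795, 0.607, 0.0, 0.0]
contact_force: [-0.1, -0.4, 0.8]
gripper_width: 0.559
grip_force: 62.4
```

Contact at z .065, as predicted. I'll press slightly, then release.

Emit:
drive_tool([
  {"tx": 0, "ty": 0, "tz": 0.1, "ax": 0, "ay": 0, "az": 0},
  {"tx": 0, "ty": 0, "tz": 0, "ax": 0, "ay": 0, "az": 0},
  {"tx": 0, "ty": 0, "tz": 0, "ax": 0, "ay": 0, "az": 0},
  {"tx": 0, "ty": 0, "tz": 0, "ax": 0, "ay": 0, "az": 0},
  {"tx": 0, "ty": 0, "tz": 0, "ax": 0, "ay": 0, "az": 0},
])

```text
time: 17.55
tcp_pos: [0.4622, 0.3901, 0.0653]
orientation: [0.795, 0.607, 0.0, 0.0]
contact_force: [-1.9, -2.7, 8.2]
gripper_width: 0.562
grip_force: 63.3
```

Emit:
drive_tool([
  {"tx": 0, "ty": 0, "tz": 0, "ax": 0, "ay": 0, "az": 0},
  {"tx": 0, "ty": 0, "tz": 0, "ax": 0, "ay": 0, "az": 0},
  {"tx": 0, "ty": 0, "tz": 0, "ax": 0, "ay": 0, "az": 0},
  {"tx": 0, "ty": 0, "tz": 0, "ax": 0, "ay": 0, "az": 0},
  {"tx": 0, "ty": 0, "tz": 0, "ax": 0, "ay": 0, "az": 0},
], grip=0.75)

```text
time: 18.05
tcp_pos: [0.4621, 0.39, 0.0642]
orientation: [0.795, 0.607, -0.0, -0.0]
contact_force: [0.1, 0.4, -0.1]
gripper_width: 0.751
grip_force: 0.0
```

Emit:
drive_tool([
  {"tx": 0, "ty": 0, "tz": -1, "ax": 0, "ay": 0, "az": 0},
  {"tx": 0, "ty": 0, "tz": -3, "ax": 0, "ay": 0, "az": 0},
  {"tx": 0, "ty": 0, "tz": -4, "ax": 0, "ay": 0, "az": 0},
  {"tx": 0, "ty": 0, "tz": -4, "ax": 0, "ay": 0, "az": 0},
  {"tx": 0, "ty": 0, "tz": -2, "ax": 0, "ay": 0, "az": 0},
])

```text
time: 18.55
tcp_pos: [0.4631, 0.3914, 0.209]
orientation: [0.795, 0.607, 0.003, -0.0]
contact_force: [0.0, 0.4, 0.4]
gripper_width: 0.751
grip_force: 0.0
```

Run:
```python
from h import *
w=cam("wrist")["pixels"][:,:,::-1]
c=cam("side"); a=c["pixels"][170:300,250:420,::-1]
cv2.imwrite("pics/f.png",np.hstack([cv2.resize(a,(400,306),interpolation=cv2.INTER_CUBIC),cv2.resize(w,(400,306))]))
```

```text
(no output)
```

View pics/f.png

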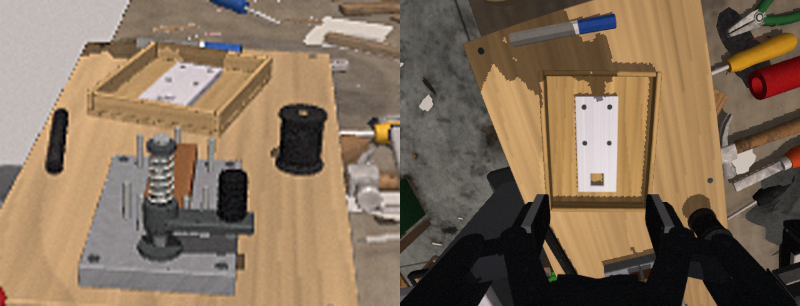

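The plate lies flat inside the tray (right half, cols 575–617). The finger is aside and down, the spool and marker haven't moved, and the gripper is clear.

```bash
python3 -c "
from cell import manip;print(manip.job_done())"
```

```text
the job is handed in; nothing more can be done
None
```

The job is handed in: the finger was lifted and swung about a quarter turn aside, and the plate was set down flat, same side up, in the tray at about 18 s; the spool and marker were not touched and the gripper stayed clear of the tape measure.

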